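Refit the speed knob on the engraving control box

ROBOT

A 6-joint arm with a two-finger parallel gripper is mounted at the origin on the work surface. World frame = base frame: x ahead of the robot, y to its left, z up, the work surface at z = 0. Lengths are in m, angles in rad, forces in N, time in s.
With the tool pointing down it reaches from about 0.35 to 0.775 m from the base axis. Payload 7.3 kg.
Tool frame: the origin (TCP) lies at the very end of the fingers, on their centre line; the grasp point (between the pads) lies 19 mm behind it (robot.grasp_offset is the z of the grasp point in the tool frame, in m); z points along the fingers, y is the direction in which the jaws open and shut (so a half turn about z gives the same grasp; the last joint's range is limited). The gripper opens to 92 mm and grips with 3 to 60 N. Pads are 19 mm wide; open, the fingers measure 130 mm over their backs; the gripper's body (75 mm by 190 mm) begins 47 mm behind the grasp point.
Start: joints at [1.085, 0.342, 1.524, -0, 1.275, -0.146], TCP at [0.175, 0.495, 0.227] pointing down, gripper open.
Joint ranges: [-2.53, 2.53], [-0.77, 2.02], [0.04, 2.7], [-1, 4.14], [0.28, 2.66], [-3.11, 3.11]. Speed limits (rad/s): [2.57, 2.57, 3.14, 3.14, 3.14, 3.14].

INTERFACE

Orientations are given as [roll, pitch, yaw] about the fixed x, y, z axes, in that order (R = Rz(yaw) Ry(pitch) Rx(roll)).
In Python, from cell import robot, eyes gives the robot as it stands.
- The arm moves only by the shell command python3 -m handwheel 'ROWS' [FORCE]. ROWS is JSON, one flat list of numbers, 7 for each row, row after row: the shift along the tool's x, y, z in cm, then the turn, a rotation vector about the tool's x, y, z in degrees, then the gripper command: -1 is fully open, 1 is shut, values between are in proportion. A call has 1 to 12 rows; each row is the pose to reach, as a shift and turn from the pose commanded when the call began, along the tool's axes at that moment; what a row does not reach only later rows make up. A row lasts 1/12 s, in which the tool goes at most 41.7 mm and 7.16 degrees, less where a joint would pass 70% of its speed; a pose out of reach is approached as far as the arm can. A call with a gripper value outside its range is refused whole. The fingers move at their own pace and stop on an object; FORCE is the grip in N (left out, the last holds). Time passes only in rows, so rows that repeat a pose let the fingers close. It gives the time, the measured TCP pose, the force and the opening at its end, in the units of the state.
- robot.observe(): the state, without advancing time (a new reading comes with each control period).
- eyes.read_camera(name): name is "scene" or "top" or "wrist"; returns (picture, depth): 384x512x3 uint8, blue, green, red; 384x512 float32, m along the optical axis (not along the pixel's ray), 0 where there is no reading.
- eyes.camera_info(name): a dict with "fovy" (degrees; the focal length in pixels is half the picture's height over the tangent of half this angle, whatever the lens; pixels are square), "cx", "cy" (the principal point, pixels), "position" and "attitude" of the camera in the world. Camera axes: x right, y down, z forward; pixel columns grow to the right and rows downward; lengths in m; the calibration is good to about 2 mm. A picture is of the moment at which its call begins: read the wrist's pose just before it. camera_info takes no time and is no camera call; for the wrist camera it gives the pose at the moment of the call.
- robot.hand_in(): hands the job in, once; it reports no verdict.
The state is a dict: "time": time; "qpos": joint angles; "qvel": joint speeds; "joint_efforts": joint torques, N m; "tool_pos": TCP position; "tool_rot": TCP orientation; "contact_force": force on the tool from outside, world axes, zero at the start; "torque": the same for the moment, N m; "opening": finger opening in m.
Only numpy, scipy, OpenCV 4.12 (cv2) and the standard library are available. Lean on these libraries where they do the work, as an engineer would, in place of code of your own. Each camera call takes 0.05 s, during which the arm holds its last target. There are 200 camera calls.

TASK

The bar-shaped pointer knob has come off the engraver's control box and lies on the bench pad. Pick it up, find by feel the turn at which its flat-sided bore goes over the D-shaped shaft, push it fully home until it snaps, and only then turn it down, anticlockwise seen from above, until its pointer is on the long zero mark. Do not force it (15 to 20 N is plenty; 50 N between knob and box, wedging included, is too much), let go of it at the end, and leave everything else where it lies.

Things in the scene. Friction and masses are not known exactly. Their poses are not given: they have to be found in the camera images.
- knob_grip (a point): The loose black bar knob to fit (about 180 g), bore down on the 4 mm pad. Skirt 48 mm across, 6 mm thick; on it a bar with flat sides 24 mm apart (along y), 6 to 38 mm above the underside: grip across it, fingertips about 9 mm above the underside. Point on the axis, 22 mm above the underside; z up, x to the pointer. Sides parallel from x = -17 to +12 mm, then tapering to the pointer's blunt end at +27 mm; back at -20 mm.
- knob_mouth (a point): Centre of the knob's underside, the mouth of its bore; axes as knob_grip. The bore is a D 15 mm across and 22 mm deep, its flat on the pointer side (+x), 2.5 mm from the axis: 0.5 mm clearance on the shaft all round. It goes on only with the pointer in the direction that the shaft's flat faces, within about 0.15 rad, and its axis within about 1 mm.
- dial (a point): On the fixed blue control box (200 x 160 mm, 85 mm high): centre of the top of the shaft's collar (20 mm across), 3 mm above the box; the knob's underside comes to rest here. z up, x to the long zero mark on the box's aluminium top, y 90 degrees anticlockwise of x; shorter scale marks go on clockwise. A switch and socket up to 17 mm high stand 105 mm from the shaft at +x.
- shaft_tip (a point): Centre of the D-shaft's upper end, 21 mm above dial; axes as dial (they do not turn with the shaft). Steel, 14 mm across, flat 2 mm from the axis, round edge of the tip chamfered 1 mm. Its flat faces 0.45 to 1.65 rad clockwise (from above) of dial's x at the start: not measured, see or feel it. At a wrong turn the knob rests on the tip; at the right one, pressed with 3 to 6 N, it drops more than 3 mm.
- shaft_balls (a point): On the shaft's axis 7.9 mm above dial, level with two spring balls at its sides. Once over the tip the knob goes freely until its underside is 9.5 mm above dial, then the balls resist with 6 to 12 N; they snap out over the last 2 mm and hold the knob down. The shaft turns stiffly (0.1 N m), stays where left, its stop lies 0.3 rad past zero; the knob has up to 0.2 rad of play on it each way.
- spare: Bystander, to be left alone: the small round knob cap on the pad, 30 mm across, 18 mm high (not the one to fit). Origin at the centre of its underside.
- stone: Bystander, to be left alone: a standing stone seal blank 28 x 28 x 60 mm. Origin at the centre of its underside.
- driver: Bystander, to be left alone: a screwdriver, 160 mm long, lying. Origin at the centre of its underside.
- jar: Bystander, to be left alone: a small closed glass jar, 56 mm across, 60 mm high. Origin at the centre of its underside.
- brush: Bystander, to be left alone: a brush, 170 mm long, lying. Origin at the centre of its underside.
- block: Bystander, to be left alone: a wooden block 70 x 50 x 30 mm. Origin at the centre of its underside.
- pot: Bystander, to be left alone: a small white bowl, 60 mm across, 45 mm high. Origin at the centre of its underside.
There are look-alikes about, which are no part of the job. What is shaped like the part that bears knob_grip but red is not meant.

How it is judged:
On the way, in this order (a step that is already met when the one before it is completed fails the run):
1. the knob is snapped fully home on the shaft (z of knob_grip in the frame of dial between 0.0195 and 0.0238 m and horizontal distance between knob_grip and dial below 0.003 m and angle between knob_grip's own z axis and vertical below 0.07 rad), for 0.2 s.
2. the knob, still home, is turned down with its pointer on the zero mark (all of step 1 and angle between the x axis of knob_grip and the x axis of dial, either way round below 0.2 rad), for 0.2 s.
At the end, for the whole second after the job is handed in: The knob sits fully home on the shaft (underside within 1.8 mm of the collar, axis within 3 mm, upright within 4 degrees) with its pointer within 0.2 rad (11 degrees) of the zero mark, released and at rest (all of step 2 and contact force between the fingers and knob below 0.1 N and linear speed of knob below 0.02 m/s); the robot touches nothing.
It fails at once if the knob is forced: more than 50 N between knob and control box (contact force between knob and unit above 50 N).
It fails at once if the hand knocks the control box with more than 50 N (contact force between any of the fingers, the arm and unit above 50 N).
It fails at once if a bystander is shifted by more than 30 mm (distance of any of spare, stone, driver, jar, brush, block, pot from where it was at the start of the episode above 0.03 m).
It also fails if it takes over 72 s, if anything falls off the work surface, if the arm or the gripper's body presses on something with over 40 N, if the wrist force passes 120 N, or if a joint passes its speed limit or range.

## Working session

There is one attempt and no reset: what is moved stays moved. The work goes in short steps, Python scripts to look and compute and a shell command to move; the robot and the scene stay as the last step left them, time stands still between calls to the robot, and variables do not carry over. Pictures are saved under pics/ and viewed, about 8 in all and at most 12, crops included, and the job is handed in when it is done.

```bash
ls; mkdir -p pics
python3 - <<'E'
from cell import robot, eyes
import cv2, numpy as np
s=robot.observe(); print(s)
for n in ("scene","top"):
    i=eyes.camera_info(n); print(n,i)
    p,d=eyes.read_camera(n); np.savez(f"pics/{n}0.npz",p=p,d=d); cv2.imwrite(f"pics/{n}0.png",p)
print(eyes.camera_info("wrist"))
E
```

```text
pics
{'time': 0.0, 'qpos': array([ 1.08503147e+00,  3.42677160e-01,  1.52502544e+00, -9.51360365e-06,
        1.27537215e+00, -1.45972465e-01]), 'qvel': array([-0.00062608,  0.0014221 ,  0.00113276, -0.00196688, -0.00253009,
        0.0022414 ]), 'joint_efforts': array([ 5.08998983e-04, -4.31231582e+01, -2.44217920e+01,  7.17360084e-02,
        5.59050974e-02, -1.51957056e-04]), 'tool_pos': array([0.17475558, 0.49463293, 0.22606566]), 'tool_rot': array([-3.14012500e+00, -2.06577133e-04,  2.80180289e+00]), 'contact_force': array([0.42231989, 0.07694551, 0.44301702]), 'torque': array([ 0.04519387, -0.00842239, -0.01164686]), 'opening': 0.09161542106527171}
scene {'fovy': 42.29468471063694, 'cx': 254.22853874900142, 'cy': 193.14509682135812, 'position': array([1.27787445, 0.48405221, 1.12079326]), 'attitude': array([-2.46843207,  0.01453578,  2.11077835])}
top {'fovy': 42.33433616250014, 'cx': 250.72339401584395, 'cy': 189.1964055601069, 'position': array([0.28456367, 0.04451713, 1.79974009]), 'attitude': array([-2.97517136,  0.01193948, -1.59333239])}
{'fovy': 68.30244674213984, 'cx': 254.29559396875004, 'cy': 191.35350433868163, 'position': array([0.11240995, 0.51804696, 0.3842988 ]), 'attitude': array([2.88753654e+00, 1.89248966e-03, 1.23019823e+00])}
```

View pics/top0.png

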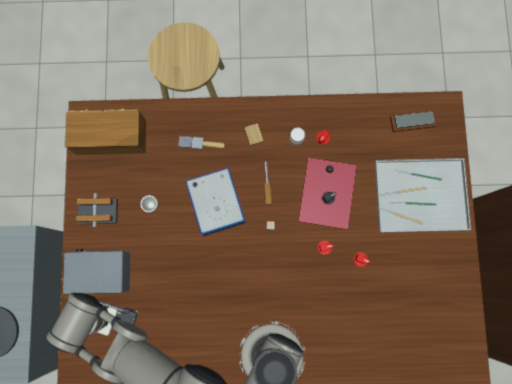

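View pics/scene0.png

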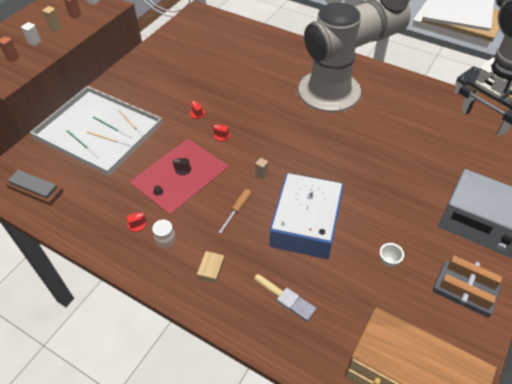

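The top view shows the control box centred near (216,202) with its shaft at about (217,209). The black bar knob is on the red pad at (329,198), with the spare at (330,169). In the scene view the knob is at (181,166) and the shaft at (310,195).

```bash
cat > h.py <<'E'
import numpy as np, cv2
from scipy.spatial.transform import Rotation as R
def cam(i):
    f=192/np.tan(np.radians(i["fovy"]/2)); return f,i["cx"],i["cy"],np.array(i["position"]),R.from_euler("xyz",i["attitude"]).as_matrix()
def ray(i,u,v):
    f,cx,cy,p,M=cam(i); return p, M@np.array([(u-cx)/f,(v-cy)/f,1.])
def at_z(i,u,v,z):
    p,r=ray(i,u,v); return p+r*(z-p[2])/r[2]
def cloud(i,d):
    f,cx,cy,p,M=cam(i); v,u=np.mgrid[:d.shape[0],:d.shape[1]]
    return p+np.stack([(u-cx)/f*d,(v-cy)/f*d,d],-1)@M.T
def proj(i,X):
    f,cx,cy,p,M=cam(i); c=M.T@(np.asarray(X)-p); return np.array([cx+f*c[0]/c[2],cy+f*c[1]/c[2]])
def tri(obs):
    A=np.zeros((3,3));b=np.zeros(3)
    for i,u,v in obs:
        p,r=ray(i,u,v); r=r/np.linalg.norm(r); Q=np.eye(3)-np.outer(r,r); A+=Q;b+=Q@p
    return np.linalg.solve(A,b)
E
python3 - <<'E'
from h import *
from cell import eyes
for n,pts in (("top",{"knob":(329,198),"shaft":(217,209),"spare":(330,169)}),("scene",{"knob":(181,166),"shaft":(310,195),"spare":(158,190)})):
    d=np.load(f"pics/{n}0.npz")["d"]; C=cloud(eyes.camera_info(n),d)
    for k,(u,v) in pts.items(): print(n,k,C[v,u].round(3))
i,j=eyes.camera_info("top"),eyes.camera_info("scene")
print(tri([(i,329,198),(j,181,166)]),tri([(i,217,209),(j,310,195)]))
# crops
for n,b in (("top",(150,150,360,240)),("scene",(130,140,350,260))):
    p=np.load(f"pics/{n}0.npz")["p"][b[1]:b[3],b[0]:b[2]]
    cv2.imwrite(f"pics/{n}0c.png",cv2.resize(p,None,fx=3.6,fy=3.6,interpolation=cv2.INTER_CUBIC))
E
```

```text
top knob [ 0.54  -0.219  0.049]
top shaft [0.503 0.176 0.106]
top spare [ 0.651 -0.232  0.022]
scene knob [ 0.559 -0.217  0.028]
scene shaft [0.519 0.182 0.1  ]
scene spare [ 0.665 -0.221  0.025]
[ 0.54712675 -0.22683778  0.0100414 ] [0.50628469 0.17742101 0.08313483]
```

```bash
python3 -m handwheel '[-4,-2,0,0,0,0,-1,-8,-3.6,0,0,0,0,-1,-12,-5.5,0,0,0,0,-1,-16,-7.3,0,0,0,0,-1,-20,-9.1,0,0,0,0,-1,-24,-11,0,0,0,0,-1,-28,-12.8,0,0,0,0,-1,-32,-14.6,0,0,0,0,-1,-36,-16.4,0,0,0,0,-1,-40,-18.2,0,0,0,0,-1,-41.7,-19,1,0,0,0,-1,-41.7,-19,2,0,0,0,-1]'
python3 - <<'E'
from h import *
from cell import robot, eyes
s=robot.observe(); i=eyes.camera_info("wrist"); print(s["tool_pos"],s["tool_rot"],s["qpos"].round(3))
p,d=eyes.read_camera("wrist"); np.savez("pics/w1.npz",p=p,d=d,i=i)
cv2.imwrite("pics/w1.png",cv2.resize(p,(768,576),interpolation=cv2.INTER_CUBIC)); print(proj(i,[.506,.177,.109])*1.5)
E
```

```text
time: 1.1
tool_pos: [0.5095, 0.172, 0.2063]
tool_rot: [-3.141, 0.004, 2.796]
contact_force: [-0.2, 0.4, -0.7]
opening: 0.0919
[0.50948585 0.17197121 0.20630647] [-3.14126992  0.0037542   2.79641238] [ 0.184  0.381  1.524 -0.002  1.233 -1.041]
[385.83468662 279.06002045]
```

View pics/w1.png

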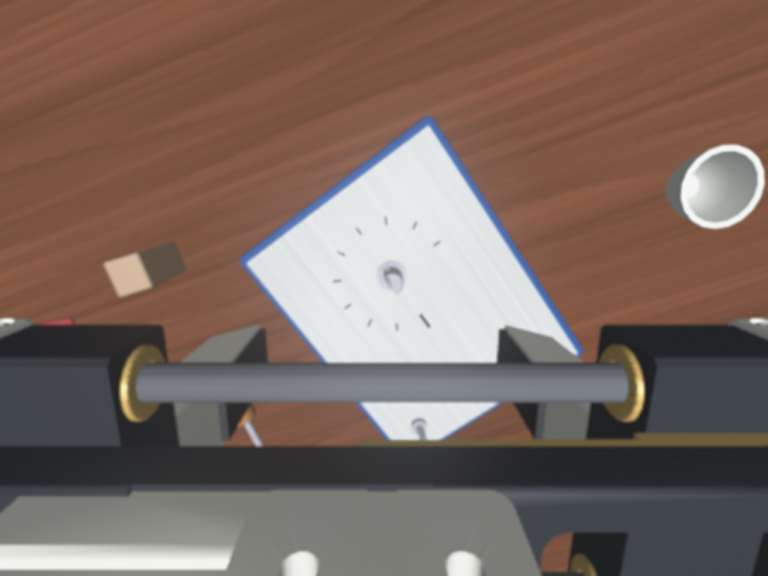

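The wrist view shows the shaft at about (392,276) in the enlarged picture. The long zero mark is at (425,321), lower right of the shaft. The switch is at (419,425), beyond the zero mark. I'll zoom in on the shaft.

Run:
```python
from h import *
from cell import eyes
z=np.load("pics/w1.npz",allow_pickle=True); p,d,i=z["p"],z["d"],z["i"].item()
C=cloud(i,d); print("box z",np.nanmedian(C[165:175,200:215,2]))
zb=.085
c=at_z(i,392/1.5,278/1.5,.088); m=at_z(i,425/1.5,321/1.5,zb); print("collar",c,"mark",m, "zero yaw",np.arctan2(*(m-c)[[1,0]]))
tk=[(386,220),(359,231),(341,253),(337,281),(348,306),(370,323),(397,327),(415,225),(436,244),(425,321)]
P=np.array([at_z(i,u/1.5,v/1.5,zb)[:2] for u,v in tk])
A=np.c_[2*P,np.ones(len(P))]; s=np.linalg.lstsq(A,(P**2).sum(1),rcond=None)[0]; print("circle",s[:2],np.sqrt(s[2]+s[:2]@s[:2]))
print("angles",np.degrees(np.arctan2(P[:,1]-s[1],P[:,0]-s[0])).round(1),np.linalg.norm(P-s[:2],axis=1).round(4))
h=C[...,2]; q=(h>.098)&(np.hypot(C[...,0]-s[0],C[...,1]-s[1])<.02); print(q.sum(),C[q].mean(0),C[q][:,2].max())
cv2.imwrite("pics/w1c.png",cv2.resize(p[165:205,238:285],None,fx=14,fy=14,interpolation=cv2.INTER_CUBIC))
```

```text
box z 0.08525558326376415
collar [0.51159938 0.17958327 0.088     ] mark [0.54904711 0.19074139 0.085     ] zero yaw 0.28958901425600997
circle [0.51118848 0.18005864] 0.037443163916883564
angles [ 166.8 -163.9 -134.6 -104.7  -75.1  -44.4  -14.4  137.2  107.5   15.8] [0.0379 0.0377 0.0378 0.0376 0.037  0.0368 0.0366 0.0374 0.0361 0.0393]
182 [0.50787181 0.18425961 0.14727225] 0.31566005027807537
```

View pics/w1c.png

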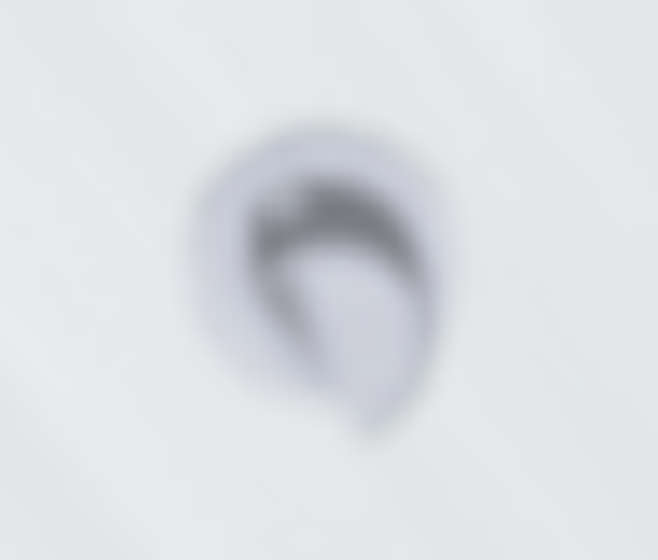

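The crop shows the shaft's light tip face with a straight edge on its lower left, from about (285,255) to (365,425). So the flat faces lower left in the image.

Run:
```python
from h import *
from cell import eyes
z=np.load("pics/w1.npz",allow_pickle=True); i=z["i"].item()
g=lambda u,v,zz: at_z(i,238+u/14-.46,165+v/14-.46,zz)
a,b=g(285,255,.109),g(365,425,.109)
# opposite rim of tip (right)
print(a,b,np.linalg.norm(a-b))
dv=b-a; n=np.arctan2(dv[1],dv[0]); print("flat normals deg",np.degrees(n)+90,np.degrees(n)-90)
for nn in (n+np.pi/2,n-np.pi/2):
    print(nn, nn-.275, "dist centre->edge",(((a+b)/2-[.5112,.18,0])[:2])@[np.cos(nn),np.sin(nn)])
c=[.5112,.18,.109]; 
for s in (1,-1):
  for zz in (.109,.088): print(((proj(i,np.array([.5112,.18,zz]))+.46-[238,165])*14).round())
print("collar c",g(318,262,.088))
```

```text
[0.50326564 0.17863973 0.109     ] [0.51605634 0.17975224 0.109     ] 0.012838991835498529
flat normals deg 94.97095335733229 -85.02904664266771
1.6575558298434112 1.3825558298434113 dist centre->edge -0.0006676358525310894
-1.484036823746382 -1.7590368237463818 dist centre->edge 0.0006676358525310892
[344. 358.]
[337. 284.]
[344. 358.]
[337. 284.]
collar c [0.50921349 0.17927995 0.088     ]
```

```bash
python3 -m handwheel '[-0.7,0,3,0,0,0,-1,-1.5,0,6,0,0,0,-1,-1.5,0,6,0,0,0,-1,-1.5,0,6,0,0,0,-1]'
python3 - <<'E'
from h import *
from cell import robot, eyes
s=robot.observe(); i=eyes.camera_info("wrist"); print(s["tool_pos"],s["tool_rot"])
p,d=eyes.read_camera("wrist"); np.savez("pics/w2.npz",p=p,d=d,i=i)
u,v=proj(i,[.511,.18,.1]).round().astype(int); print(u,v)
c=p[max(v-75,0):v+75,u-90:u+90]; print(max(v-75,0),u-90)
cv2.imwrite("pics/w2c.png",cv2.resize(c,None,fx=4,fy=4,interpolation=cv2.INTER_CUBIC))
E
```

```text
time: 1.48
tool_pos: [0.5172, 0.1725, 0.1458]
tool_rot: [-3.14, -0.004, 2.802]
contact_force: [0.2, 1.4, 0.2]
opening: 0.0918
[0.51722711 0.17247347 0.14577431] [-3.13966846 -0.00407504  2.80236486]
260 198
123 170
```

View pics/w2c.png

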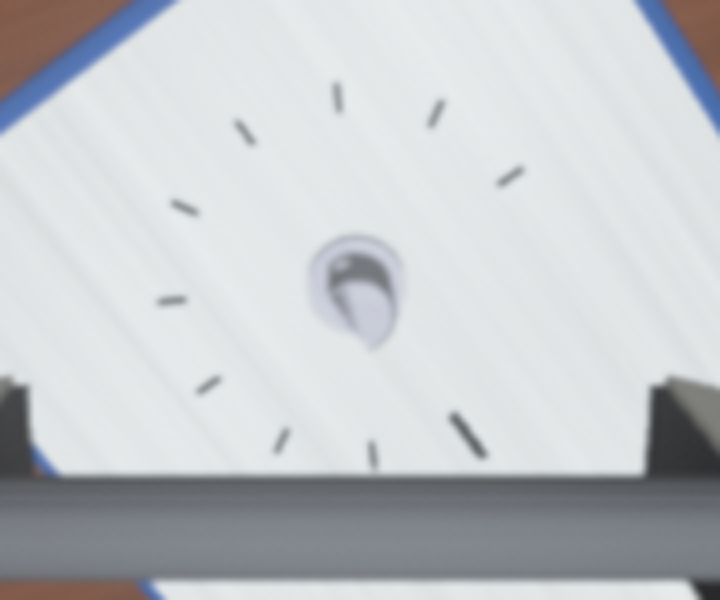

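The closer view shows the zero mark at (468,436), the collar at about (357,285) and the flat's edge from (337,287) to (373,349).

Run:
```python
from h import *
z=np.load("pics/w2.npz",allow_pickle=True); i=z["i"].item(); p=z["p"]
i1=np.load("pics/w1.npz",allow_pickle=True)["i"].item()
T=lambda u,v:(170+u/4-.38,123+v/4-.38)
tk=[(468,436),(373,455),(281,440),(208,385),(172,300),(185,208),(245,132),(337,98),(436,113),(510,177)]
P=np.array([at_z(i,*T(u,v),.085)[:2] for u,v in tk])
A=np.c_[2*P,np.ones(len(P))]; s=np.linalg.lstsq(A,(P**2).sum(1),rcond=None)[0]; print("circle",s[:2],np.sqrt(s[2]+s[:2]@s[:2]))
an=np.degrees(np.arctan2(P[:,1]-s[1],P[:,0]-s[0])); print((an+30*np.arange(10)).round(1))
a,b=at_z(i,*T(337,287),.109),at_z(i,*T(373,349),.109); print(a,b,np.linalg.norm(a-b)); dv=b-a; n=np.arctan2(dv[1],dv[0])-np.pi/2
print("flat",n,"dist",(((a+b)/2)[:2]-s[:2])@[np.cos(n),np.sin(n)])
# triangulate zero mark, two views
print(tri([(i1,425/1.5-.17,321/1.5-.17),(i,*T(468,436))]), tri([(i1,341/1.5,253/1.5),(i,*T(185,208))]))
cv2.imwrite("pics/w2d.png",cv2.resize(p[178:216,240:280],None,fx=14,fy=14,interpolation=cv2.INTER_CUBIC))
```

```text
circle [0.51158666 0.1796458 ] 0.037571584057857564
[ 15.7  15.2  14.6  14.8  15.   15.8  16.4 377.3 377.5 377.4]
[0.50431571 0.17757093 0.109     ] [0.51743122 0.17983734 0.109     ] 0.013309892437374885
flat -1.3996822209508646 dist 0.000806469644066032
[0.54459293 0.19070353 0.09647589] [0.48295692 0.15533566 0.09937253]
```

View pics/w2d.png

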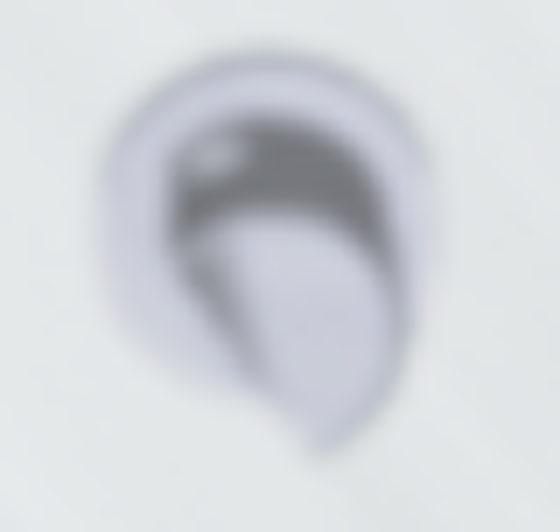

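The zoom shows the same flat edge, from about (215,260) to (310,445). The flat's world yaw is about -1.40, the zero mark's is 0.275, and the axis is near (0.511, 0.180). Next I go over to the knob.

```bash
python3 -m handwheel '[0,0,-4,0,0,0,-1,-1.6,-3.6,-6,0,0,0,-1,-3.2,-7.2,-6,0,0,0,-1,-4.8,-10.8,-6,0,0,0,-1,-6.4,-14.4,-6,0,0,0,-1,-8,-18,-6,0,0,0,-1,-9.6,-21.6,-6,0,0,0,-1,-11.2,-25.2,-6,0,0,0,-1,-12.8,-28.8,-6,0,0,0,-1,-14.4,-32.4,-6,0,0,0,-1,-16,-36,-6,0,0,0,-1,-16,-36,-6,0,0,0,-1]'
python3 - <<'E'
from h import *
from cell import robot, eyes
s=robot.observe(); i=eyes.camera_info("wrist"); print(s["tool_pos"],s["tool_rot"],s["qpos"].round(2))
p,d=eyes.read_camera("wrist"); np.savez("pics/w3.npz",p=p,d=d,i=i)
u,v=proj(i,[.547,-.222,.02]).round().astype(int); print(u,v)
cv2.imwrite("pics/w3.png",cv2.resize(p[60:260,120:380],None,fx=3,fy=3,interpolation=cv2.INTER_CUBIC))
E
```

```text
time: 2.53
tool_pos: [0.5503, -0.227, 0.2091]
tool_rot: [-3.139, 0.005, 2.797]
contact_force: [-0.3, 0.1, 0.0]
opening: 0.0912
[ 0.55025046 -0.22703052  0.20905022] [-3.13853646  0.00503564  2.79729056] [-0.52  0.48  1.35 -0.    1.3  -1.74]
257 169
```

View pics/w3.png

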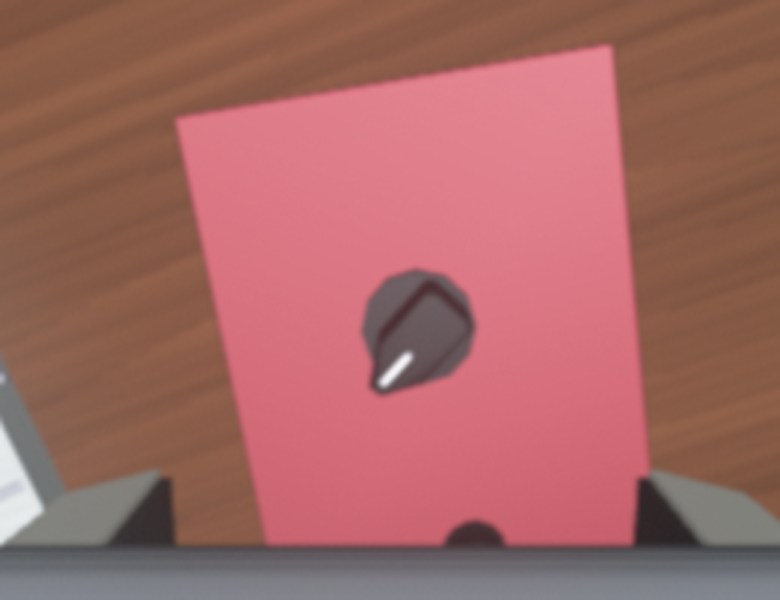

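The knob's skirt is centred at about (419,325) in the crop. Its white pointer line runs from (409,356) to (382,386), so the pointer is toward the lower left. The spare is at the bottom (473,545).

Run:
```python
from h import *
from cell import eyes
i=np.load("pics/w3.npz",allow_pickle=True)["i"].item()
T=lambda u,v:(120+u/3-.33,60+v/3-.33)
a,b=at_z(i,*T(409,356),.042),at_z(i,*T(382,386),.042); print("line",a,b,np.arctan2(*(b-a)[[1,0]]))
l1,l2=at_z(i,*T(380,335),.042),at_z(i,*T(432,285),.042); r1,r2=at_z(i,*T(443,366),.042),at_z(i,*T(473,325),.042)
for q,w in((l2,l1),(r2,r1)): print("side",np.arctan2(*(w-q)[[1,0]]))
print("back corners",l2,r2,np.linalg.norm(l2-r2),"mid",(l2+r2)/2)
L,Rr,tp=[at_z(i,*T(u,v),.008) for u,v in((363,325),(475,325),(419,268))]
print("skirt",L,Rr,np.linalg.norm(L-Rr),(L+Rr)/2,tp)
j=eyes.camera_info("scene"); k=eyes.camera_info("top")
# white line end-point mid, two views: knob top centre
```

```text
line [ 0.55380217 -0.22586675  0.042     ] [ 0.56160149 -0.2399781   0.042     ] -1.0658841025208428
side -1.1456600784798903
side -0.9567707694847933
back corners [ 0.53062704 -0.20822725  0.042     ] [ 0.5506161  -0.19840322  0.042     ] 0.022272722939961458 mid [ 0.54062157 -0.20331523  0.042     ]
skirt [ 0.54134787 -0.24224026  0.008     ] [ 0.55753267 -0.19713452  0.008     ] 0.04792155530562354 [ 0.54944027 -0.21968739  0.008     ] [ 0.52656582 -0.21157457  0.008     ]
```

```bash
python3 -m handwheel '[0,0,2,0,0,7,-1,0.1,0.3,4,0,0,14,-1,0.2,0.6,6,0,0,21,-1,0.25,0.65,8,0,0,28,-1,0.25,0.65,10,0,0,35,-1,0.25,0.65,12,0,0,41,-1,0.25,0.65,13,0,0,41,-1,0.25,0.65,13,0,0,41,-1,0.25,0.65,13,0,0,41,-1]'
python3 - <<'E'
from cell import robot
s=robot.observe(); print(s["tool_pos"].round(4),s["tool_rot"].round(4),s["contact_force"])
E
```

```text
time: 3.33
tool_pos: [0.5502, -0.2131, 0.0779]
tool_rot: [3.141, 0.001, 2.09]
contact_force: [-0.2, 0.4, 0.2]
opening: 0.0918
[ 0.5502 -0.2131  0.0779] [3.1409e+00 7.0000e-04 2.0904e+00] [-0.23475317  0.37293088  0.2462418 ]
```

```bash
python3 -m handwheel '[-0.6,-0.35,2,0,0,0.5,-1,-0.6,-0.35,4,0,0,0.5,-1,-0.6,-0.35,5.5,0,0,0.5,-1,-0.6,-0.35,6.2,0,0,0.5,-1,-0.6,-0.35,6.4,0,0,0.5,-1,-0.6,-0.35,6.4,0,0,0.5,-1,-0.6,-0.35,6.4,0,0,0.5,0,-0.6,-0.35,6.4,0,0,0.5,1,-0.6,-0.35,6.4,0,0,0.5,1,-0.6,-0.35,6.4,0,0,0.5,1,-0.6,-0.35,6.4,0,0,0.5,1,-0.6,-0.35,6.4,0,0,0.5,1]' 40
python3 - <<'E'
from cell import robot
s=robot.observe(); print(s["tool_pos"].round(4),s["tool_rot"].round(4),s["contact_force"],s["opening"])
E
```

```text
time: 4.33
tool_pos: [0.5496, -0.2209, 0.0129]
tool_rot: [3.141, 0.0, 2.078]
contact_force: [0.9, -0.4, 0.5]
opening: 0.0565
[ 0.5496 -0.2209  0.0129] [3.1413e+00 2.0000e-04 2.0775e+00] [ 0.89824907 -0.44163606  0.46394145] 0.056516385886066216
```

```bash
python3 -m handwheel '[0,0,0,0,0,0,1,0,0,0,0,0,0,1,0,0,0,0,0,0,1,0,0,0,0,0,0,1,0,0,0,0,0,0,1,0,0,0,0,0,0,1,0,0,0,0,0,0,1,0,0,0,0,0,0,1,0,0,0,0,0,0,1,0,0,0,0,0,0,1,0,0,0,0,0,0,1,0,0,0,0,0,0,1]' 40
```

```text
time: 5.33
tool_pos: [0.5495, -0.2208, 0.0126]
tool_rot: [3.142, -0.0, 2.078]
contact_force: [0.0, -0.7, -0.1]
opening: 0.0236
```

```bash
python3 -m handwheel '[0,0,-2,0,0,0,1,0,0,-5,0,0,0,1,0,0,-9,0,0,0,1,0,0,-13,0,0,0,1,2,1,-17,0,0,0,1,5.2,2.3,-18.7,0,0,3,1,9,4,-18.7,0,0,6,1,12.7,5.5,-18.7,0,0,9,1,16.4,7.1,-18.7,0,0,12,1,20,8.7,-18.7,0,0,15,1,23.7,10.3,-18.7,0,0,18,1,25,10.9,-18.7,0,0,18,1]' 40
python3 - <<'E'
from cell import robot
s=robot.observe(); print(s["tool_pos"].round(4),s["tool_rot"].round(4),s["contact_force"],s["opening"])
E
```

```text
time: 6.33
tool_pos: [0.522, 0.0554, 0.1996]
tool_rot: [-3.141, -0.002, 1.764]
contact_force: [-0.1, 0.4, -2.1]
opening: 0.0236
[0.522  0.0554 0.1996] [-3.1410e+00 -2.3000e-03  1.7636e+00] [-0.14576761  0.40164963 -2.06983801] 0.02362240739336488
```

```bash
python3 -m handwheel '[3,0.3,0,0,0,0,1,6.5,0.7,0,0,0,0,1,10,1.1,0,0,0,0,1,12,1.3,0,0,0,0,1,12.3,1.3,0,0,0,0,1,12.3,1.3,0,0,0,0,1,12.3,1.3,0,0,0,0,1,12.3,1.3,0,0,0,0,1]' 40
python3 - <<'E'
from h import *
from cell import robot,eyes
s=robot.observe(); i=eyes.camera_info("wrist"); print(s["tool_pos"].round(4),s["tool_rot"].round(4),s["contact_force"])
p,d=eyes.read_camera("wrist"); np.savez("pics/w4.npz",p=p,d=d,i=i); cv2.imwrite("pics/w4.png",cv2.resize(p,(768,576)))
print(proj(i,s["tool_pos"])*1.5,proj(i,[.511,.18,.109])*1.5)
E
```

```text
time: 7.0
tool_pos: [0.5129, 0.1727, 0.1996]
tool_rot: [-3.141, 0.0, 1.762]
contact_force: [1.2, -1.0, -1.5]
opening: 0.0237
[0.5129 0.1727 0.1996] [-3.1413e+00  3.0000e-04  1.7622e+00] [ 1.2072139  -1.03952435 -1.47395779]
[379.10576209 351.45172039] [379.14445034 279.98698743]
```

View pics/w4.png

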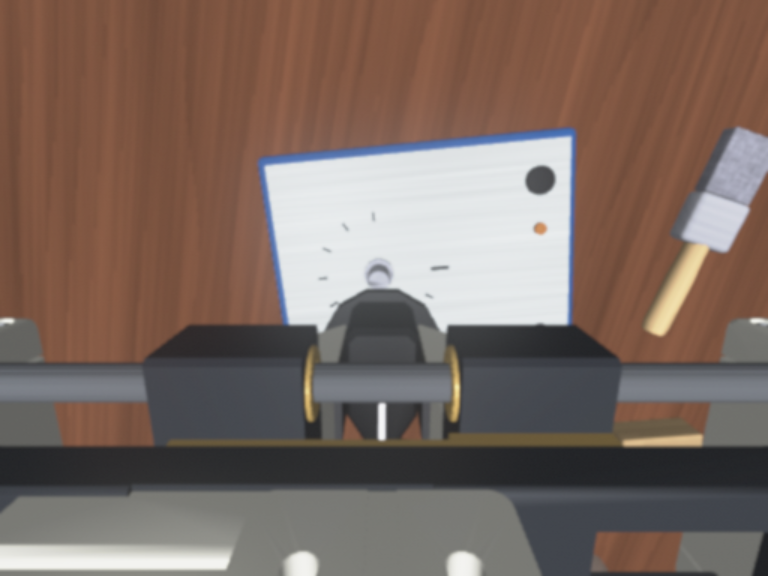

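The knob is held straight: its skirt's rear rim is at (383,289), its white line at (382,420) and the shaft, still visible, at (379,273). The zero mark is on the right at (440,268). The skirt's centre column looks a few pixels off the calibrated TCP projection, so I'll overlay models to measure that bias.

```bash
cat > ov.py <<'E'
from h import *
def circ(i,c,r,M=np.eye(3)):
    return np.array([proj(i,np.asarray(c)+M@[r*np.cos(t),r*np.sin(t),0]) for t in np.linspace(0,2*np.pi,60)])
E
python3 - <<'E'
from ov import *
z=np.load("pics/w4.npz",allow_pickle=True); p,i=z["p"],z["i"].item(); S=6; u0,v0=200,165
t=np.array([.5129,.1727,.1996])
im=cv2.resize(p[v0:v0+85,u0:u0+110],None,fx=S,fy=S,interpolation=cv2.INTER_CUBIC)
def dr(c,r,col):
    q=((circ(i,c,r)-[u0,v0]+.5)*S).astype(int); cv2.polylines(im,[q],True,col,1)
dr(t-[0,0,.009],.024,(0,0,255)); dr(t-[0,0,.003],.024,(0,255,255))
dr([.511,.180,.088],.010,(0,200,0)); dr([.511,.180,.109],.007,(255,0,0))
cv2.imwrite("pics/w4o.png",im)
E
```

```text
(no output)
```

View pics/w4o.png

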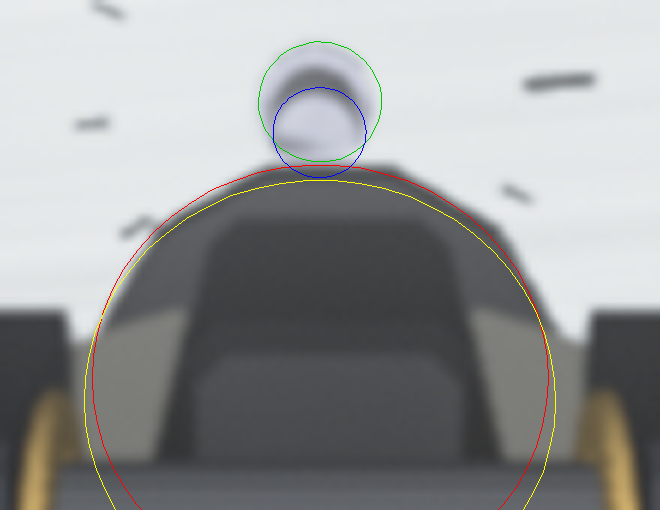

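The shaft matches its model to within about 0.5 mm. The hand and knob appear about 0.8–1 mm further right (tool +y) than the calibration says, so I shift the shaft estimate to about (0.5103, 0.1795). The knob's rear rim matches its model, and the flat's edge looks nearly horizontal, which agrees with the pointer's turn.

```bash
python3 -m handwheel '[0.7,-0.1,2.5,0,0,0,1,0.7,-0.1,5,0,0,0,1,0.7,-0.1,6.8,0,0,0,1,0.7,-0.1,7.4,0,0,0,1,0.7,-0.1,7.4,0,0,0,1,0.7,-0.1,7.4,0,0,0,1]' 45
python3 - <<'E'
from cell import robot
s=robot.observe(); print(s["tool_pos"].round(4),s["tool_rot"].round(4),s["contact_force"].round(2),s["torque"].round(3))
E
```

```text
time: 7.55
tool_pos: [0.511, 0.18, 0.1264]
tool_rot: [3.141, -0.0, 1.762]
contact_force: [0.3, 0.8, -1.3]
opening: 0.0238
[0.511  0.18   0.1264] [ 3.1408e+00 -1.0000e-04  1.7623e+00] [ 0.26  0.76 -1.34] [-0.099  0.02  -0.008]
```

```bash
python3 -m handwheel '[-0.07,-0.06,0.4,0,0,0,1,-0.07,-0.06,0.7,0,0,0,1,-0.07,-0.06,0.8,0,0,0,1,-0.07,-0.06,0.9,0,0,0,1,-0.07,-0.06,0.95,0,0,0,1,-0.07,-0.06,1,0,0,0,1,-0.07,-0.06,1,0,0,0,1]' 45
python3 - <<'E'
from cell import robot
s=robot.observe(); print(s["tool_pos"].round(4),s["tool_rot"].round(4),s["contact_force"].round(2),s["torque"].round(3))
E
```

```text
time: 8.13
tool_pos: [0.5101, 0.1795, 0.1159]
tool_rot: [3.141, 0.0, 1.763]
contact_force: [-0.2, -2.9, -1.1]
opening: 0.0241
[0.5101 0.1795 0.1159] [3.1413e+00 5.0000e-04 1.7635e+00] [-0.23 -2.87 -1.12] [-0.488 -0.058  0.062]
```

```bash
python3 -m handwheel '[-0.03,0,0.1,0,0,0,1,-0.05,0,0.2,0,0,0,1,-0.05,0,0.3,0,0,0,1,-0.05,0,0.3,0,0,0,1]' 45
python3 - <<'E'
from cell import robot
s=robot.observe(); print(s["tool_pos"].round(4),s["tool_rot"].round(4),s["contact_force"].round(2),s["torque"].round(3))
E
```

```text
time: 8.47
tool_pos: [0.51, 0.1792, 0.1124]
tool_rot: [-3.141, -0.0, 1.763]
contact_force: [0.7, -1.4, -2.2]
opening: 0.0237
[0.51   0.1792 0.1124] [-3.1413e+00 -1.0000e-04  1.7633e+00] [ 0.72 -1.36 -2.19] [-0.319 -0.011  0.03 ]
```

It went straight over the tip: the underside is about 5 mm below it with almost no vertical force. Now down to the balls.

```bash
python3 -m handwheel '[-0.03,0,0.15,0,0,0,1,-0.03,0,0.3,0,0,0,1,-0.03,0,0.45,0,0,0,1,-0.03,0,0.55,0,0,0,1,-0.03,0,0.55,0,0,0,1]' 45
python3 - <<'E'
from cell import robot
s=robot.observe(); print(s["tool_pos"].round(4),s["tool_rot"].round(4),s["contact_force"].round(2),s["torque"].round(3))
E
```

```text
time: 8.88
tool_pos: [0.51, 0.1791, 0.1069]
tool_rot: [-3.141, -0.0, 1.763]
contact_force: [-0.1, -0.9, -1.9]
opening: 0.0236
[0.51   0.1791 0.1069] [-3.1412e+00 -2.0000e-04  1.7633e+00] [-0.08 -0.92 -1.89] [-0.123  0.059  0.028]
```

```bash
python3 -m handwheel '[0,0,0.08,0,0,0,1,0,0,0.16,0,0,0,1,0,0,0.24,0,0,0,1,0,0,0.3,0,0,0,1,0,0,0.36,0,0,0,1,0,0,0.36,0,0,0,1]' 45
python3 - <<'E'
from cell import robot
s=robot.observe(); print(s["tool_pos"].round(4),s["tool_rot"].round(4),s["contact_force"].round(2),s["torque"].round(3))
E
```

```text
time: 9.38
tool_pos: [0.5097, 0.179, 0.1034]
tool_rot: [-3.141, -0.0, 1.763]
contact_force: [-2.3, 0.4, -1.3]
opening: 0.0238
[0.5097 0.179  0.1034] [-3.1408e+00 -2.0000e-04  1.7633e+00] [-2.29  0.36 -1.27] [-0.02   0.434 -0.028]
```

```bash
python3 -m handwheel '[0,0,0.06,0,0,0,1,0,0,0.12,0,0,0,1,0,0,0.18,0,0,0,1,0,0,0.24,0,0,0,1,0,0,0.3,0,0,0,1,0,0,0.3,0,0,0,1]' 45
python3 - <<'E'
from cell import robot
s=robot.observe(); print(s["tool_pos"].round(4),s["tool_rot"].round(4),s["contact_force"].round(2),s["torque"].round(3))
E
```

```text
time: 9.88
tool_pos: [0.5098, 0.1789, 0.1003]
tool_rot: [-3.141, -0.0, 1.763]
contact_force: [-3.2, -0.2, -2.5]
opening: 0.0237
[0.5098 0.1789 0.1003] [-3.1408e+00 -1.0000e-04  1.7633e+00] [-3.17 -0.23 -2.46] [-0.033  0.569 -0.024]
```

Run:
```python
from h import *
from cell import robot,eyes
s=robot.observe()
a=eyes.read_camera("wrist")[0]; b=eyes.read_camera("scene")[0]
A=cv2.resize(a[150:260,180:330],(780,572))[:330]; B=cv2.resize(b[150:240,255:355],(390,351),interpolation=cv2.INTER_CUBIC)
T=eyes.read_camera("top")[0][160:240,180:260]; T=cv2.resize(T,(390,390),interpolation=cv2.INTER_CUBIC)[:351]
im=np.vstack([A[:249],np.hstack([B,T])]); cv2.imwrite("pics/w5.png",im[:600])
print(robot.observe()["contact_force"],robot.observe()["tool_pos"])
```

```text
[-4.04492729  0.15424394 -3.08685179] [0.50985399 0.17893251 0.10029253]
```

View pics/w5.png

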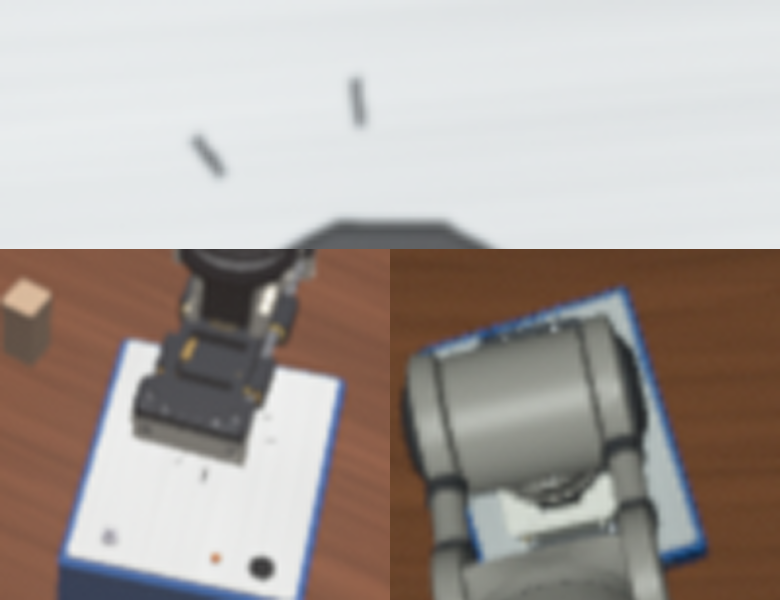

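```bash
python3 -m handwheel '[0,-0.03,0.06,0,0,0,1,0,-0.05,0.12,0,0,0,1,0,-0.05,0.18,0,0,0,1,0,-0.05,0.24,0,0,0,1,0,-0.05,0.28,0,0,0,1,0,-0.05,0.28,0,0,0,1]' 45
python3 - <<'E'
from cell import robot
s=robot.observe(); print(s["tool_pos"].round(4),s["tool_rot"].round(4),s["contact_force"].round(2),s["torque"].round(3))
E
```

```text
time: 10.53
tool_pos: [0.51, 0.1788, 0.0977]
tool_rot: [3.141, 0.0, 1.763]
contact_force: [-1.1, 0.3, -2.5]
opening: 0.0239
[0.51   0.1788 0.0977] [3.1409e+00 1.0000e-04 1.7633e+00] [-1.08  0.27 -2.47] [-0.038  0.236  0.037]
```

```bash
python3 -m handwheel '[0,0,0.05,0,0,0,1,0,0,0.1,0,0,0,1,0,0,0.15,0,0,0,1,0,0,0.15,0,0,0,1]' 45
python3 - <<'E'
from cell import robot
s=robot.observe(); print(s["tool_pos"].round(4),s["tool_rot"].round(4),s["contact_force"].round(2),s["torque"].round(3))
E
```

```text
time: 10.87
tool_pos: [0.51, 0.1789, 0.0966]
tool_rot: [3.141, 0.0, 1.763]
contact_force: [-0.2, -0.2, -0.9]
opening: 0.0238
[0.51   0.1789 0.0966] [3.1405 0.     1.7633] [-0.22 -0.2  -0.87] [-0.171  0.138 -0.042]
```

```bash
python3 -m handwheel '[0,0,0.05,0,0,0,1,0,0,0.1,0,0,0,1,0,0,0.1,0,0,0,1]' 45
python3 - <<'E'
from cell import robot
s=robot.observe(); print(s["tool_pos"].round(4),s["tool_rot"].round(4),s["contact_force"].round(2),s["torque"].round(3))
E
```

```text
time: 11.12
tool_pos: [0.5101, 0.1789, 0.0966]
tool_rot: [3.14, 0.0, 1.763]
contact_force: [-2.7, -1.1, 8.0]
opening: 0.0236
[0.5101 0.1789 0.0966] [3.1398e+00 1.0000e-04 1.7634e+00] [-2.71 -1.1   7.99] [-0.322  0.696 -0.05 ]
```

It bottoms out at TCP z = 0.0966, exactly the height expected for home, with 8 N. One firmer press to about 16 N to confirm.

```bash
python3 -m handwheel '[0,0,0.05,0,0,0,1,0,0,0.1,0,0,0,1,0,0,0.1,0,0,0,1,0,0,0.1,0,0,0,1]' 45
python3 - <<'E'
from cell import robot
s=robot.observe(); print(s["tool_pos"].round(4),s["tool_rot"].round(4),s["contact_force"].round(2),s["torque"].round(3))
E
```

```text
time: 11.45
tool_pos: [0.5101, 0.1789, 0.0966]
tool_rot: [3.139, 0.0, 1.764]
contact_force: [-6.0, -2.3, 15.1]
opening: 0.0237
[0.5101 0.1789 0.0966] [3.1392e+00 2.0000e-04 1.7635e+00] [-6.   -2.27 15.12] [-0.446  1.191 -0.098]
```

It is solidly home. Now I relieve the press and turn anticlockwise, checking side forces on the way.

```bash
python3 -m handwheel '[0,0,-0.15,0,0,0,1,0,0,-0.16,0,0,0,1,0,0,-0.16,0,0,-5,1,0,0,-0.16,0,0,-10,1,0,0,-0.16,0,0,-15,1,0,0,-0.16,0,0,-20,1,0,0,-0.16,0,0,-25,1,0,0,-0.16,0,0,-30,1,0,0,-0.16,0,0,-35,1,0,0,-0.16,0,0,-40,1,0,0,-0.16,0,0,-40,1]' 45
python3 - <<'E'
from cell import robot
s=robot.observe(); print(s["tool_pos"].round(4),s["tool_rot"].round(4),s["contact_force"].round(2),s["torque"].round(3))
E
```

```text
time: 12.37
tool_pos: [0.51, 0.1786, 0.0966]
tool_rot: [3.141, 0.001, 2.466]
contact_force: [-1.9, -1.9, 5.8]
opening: 0.0238
[0.51   0.1786 0.0966] [3.1411e+00 9.0000e-04 2.4659e+00] [-1.88 -1.9   5.85] [-0.404  0.458 -0.01 ]
```

```bash
python3 -m handwheel '[0,0,-0.03,0,0,-5,1,0,0,-0.03,0,0,-10,1,0,0,-0.03,0,0,-15,1,0,0,-0.03,0,0,-20,1,0,0,-0.03,0,0,-25,1,0,0,-0.03,0,0,-30,1,0,0,-0.03,0,0,-35,1,0,0,-0.03,0,0,-40,1,0,0,-0.03,0,0,-45,1,0,0,-0.03,0,0,-50,1,0,0,-0.03,0,0,-54.5,1,0,0,-0.03,0,0,-54.5,1]' 45
python3 -m handwheel '[0,0,0,0,0,0,1,0,0,0,0,0,0,1,0,0,0,0,0,0,1,0,0,0,0,0,0,1]' 45
python3 - <<'E'
from cell import robot
s=robot.observe(); print(s["tool_pos"].round(4),s["tool_rot"].round(4),s["contact_force"].round(2),s["torque"].round(3),s["qpos"].round(2))
E
```

```text
time: 13.37
tool_pos: [0.5098, 0.1789, 0.0966]
tool_rot: [3.141, 0.001, -2.868]
contact_force: [-2.0, -1.2, 5.4]
opening: 0.0236
time: 13.7
tool_pos: [0.5098, 0.1789, 0.0966]
tool_rot: [3.142, 0.001, -2.873]
contact_force: [-2.0, -1.2, 5.1]
opening: 0.0239
[0.5098 0.1789 0.0966] [ 3.1416e+00  6.0000e-04 -2.8734e+00] [-2.03 -1.25  5.06] [-0.066  0.504 -0.002] [ 0.2   0.51  1.66  0.    0.98 -1.64]
```

The pointer is at 0.269 rad against the zero mark's 0.275. I release and rise.

```bash
python3 -m handwheel '[0,0,-0.06,0,0,0,1,0,0,-0.06,0,0,0,1,0,0,-0.06,0,0,0,0.2,0,0,-0.06,0,0,0,0,0,0,-0.06,0,0,0,-0.1,0,0,-0.06,0,0,0,-0.1,0,0,-0.06,0,0,0,-0.1,0,0,-0.06,0,0,0,-0.1,0,0,-0.06,0,0,0,-0.1,0,0,-0.06,0,0,0,-0.1,0,0,-0.06,0,0,0,-0.1,0,0,-0.06,0,0,0,-0.1]'
python3 -m handwheel '[0,0,-0.5,0,0,0,-0.1,0,0,-1.5,0,0,0,-0.1,0,0,-3,0,0,0,-0.1,0,0,-5,0,0,0,-0.1,0,0,-8,0,0,0,-0.1,0,0,-11,0,0,0,-0.1,0,0,-11,0,0,0,-0.1,0,0,-11,0,0,0,-0.1]'
python3 - <<'E'
from h import *
from cell import robot,eyes
s=robot.observe(); i=eyes.camera_info("wrist"); print(s["tool_pos"].round(4),s["contact_force"].round(2))
p,d=eyes.read_camera("wrist"); np.savez("pics/w6.npz",p=p,d=d,i=i); cv2.imwrite("pics/w6.png",cv2.resize(p[90:270,150:360],None,fx=3.6,fy=3.6,interpolation=cv2.INTER_CUBIC))
C=cloud(i,d); h=C[...,2]; q=(h>.115)&(h<.14)&(np.hypot(C[...,0]-.51,C[...,1]-.179)<.03); print(q.sum(),np.median(C[q][:,2]))
E
```

```text
time: 14.7
tool_pos: [0.5096, 0.1789, 0.0968]
tool_rot: [3.142, 0.0, -2.87]
contact_force: [-0.2, 0.1, 0.2]
opening: 0.0504
time: 15.37
tool_pos: [0.5107, 0.1791, 0.2095]
tool_rot: [-3.141, 0.005, -2.87]
contact_force: [-0.3, 0.4, -0.8]
opening: 0.0503
[0.5107 0.1791 0.2095] [-0.32  0.45 -0.76]
1227 0.12608740750461303
```

View pics/w6.png

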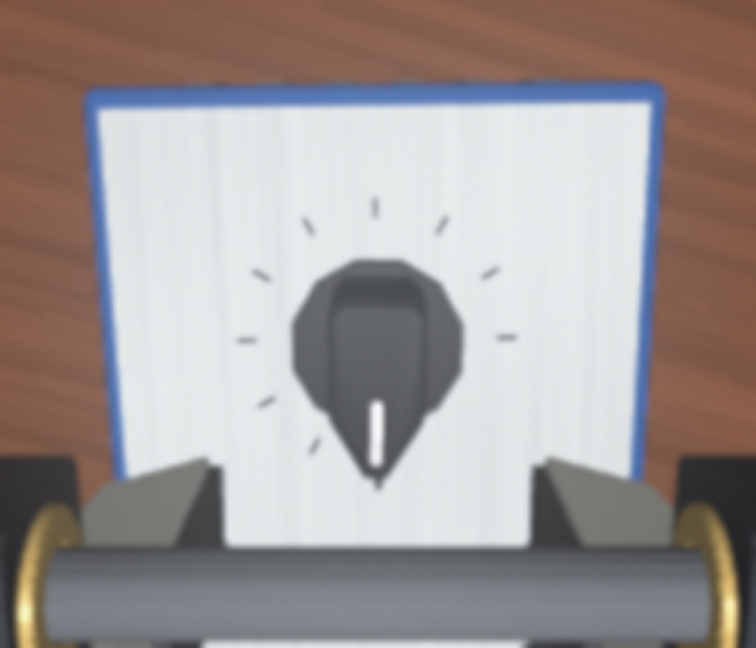

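The white pointer line (376,405–465) lies on the zero mark, whose outer end shows at (378,485). The tick opposite is at (376,207), so the knob is aligned. Depth puts the knob's top at z = 0.126, as expected for home (0.088 + 0.038). The hand is clear, so I hand in.

```bash
python3 -m handwheel '[0,0,0,0,0,0,-0.1,0,0,0,0,0,0,-0.1,0,0,0,0,0,0,-0.1]' && python3 -c "
from cell import robot
print(robot.hand_in())"
```

```text
time: 15.67
tool_pos: [0.5091, 0.1787, 0.2058]
tool_rot: [3.141, -0.002, -2.871]
contact_force: [0.2, -0.3, -0.2]
opening: 0.0508
the job is handed in; nothing more can be done
None
```

I fitted the knob on the shaft, pushed it fully home, turned it anticlockwise about 95° onto the zero mark, let go, and handed the job in at about 15.7 s. `hand_in` gave no verdict.

- **Fit:** It slid over the D-shaft at the first turn I tried, with the pointer at about -1.38 rad in the world frame, so no search by feel was needed. The flat measured 1.67–1.76 rad clockwise of zero in the pictures, just outside the stated range. I used 1.65, the limit of that range.
- **Home:** It stopped solidly at the expected height, with the tool tip at z = 0.0966 m. I pressed to about 15 N there, and the side force stayed at about 6 N or less. The last wrist picture put the knob's top at z = 0.126 m, which matches fully home.
- **Snap not felt:** I never saw the balls' 6–12 N resistance. Forces were only read at the end of each move, where I saw at most a slight downward pull near the bottom. "Home" therefore rests on the height, the hard stop and the picture.
- **Pointer:** Before release it was at 0.269 rad, against 0.275 rad for the zero mark, and the last picture shows it on the mark.
- **Camera error:** The wrist camera was about 1 mm off sideways, which I corrected for. A rough two-view check put the scale marks at z = 0.096–0.099 m because the two views were too close together. I used the depth reading of 0.085 m instead.
- **Bystanders:** The arm came near none of them and I saw no unexpected contact force, but I did not re-measure their positions at the end.

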